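# Fit the snap ring on the vacuum pump shaft

### The arm

A 6-joint arm with a two-finger parallel gripper is mounted at the origin on the work surface. World frame = base frame: x ahead of the robot, y to its left, z up, the work surface at z = 0. Lengths are in m, angles in rad, forces in N, time in s.
With the tool pointing down it reaches from about 0.375 to 0.9 m from the base axis. Payload 3.1 kg.
Tool frame: the origin (TCP) lies on the front face of the gripper's body, between the roots of the fingers; the fingertips stand 73 mm ahead of it and the grasp point (between the pads) lies 54 mm ahead of it (manip.tips_ahead is the distance from the TCP to the fingertips, in m); z points along the fingers, y is the line along which they close (so a half turn about z gives the same grasp; the last joint's range is limited). The gripper opens to 85 mm and grips with 20 to 120 N. Pads are 22 mm wide; open, the fingers measure 114 mm over their backs; the gripper's body (76 mm by 85 mm) begins 54 mm behind the grasp point. The pads swing forward as they close: fully open they stand 13 mm farther back than shut.
Start: joints at [1.002, 0.527, 1.433, -0, 1.181, -0.178], TCP at [0.237, 0.578, 0.304] pointing down, gripper open.
Joint ranges: [-3.08, 3.08], [-0.75, 2.2], [0.22, 2.44], [-1.43, 4.57], [0, 2.65], [-2.85, 2.85]. Speed limits (rad/s): [2.79, 2.79, 3.14, 3.14, 3.14, 3.14].

### API

Orientations are given as a unit quaternion [x, y, z, w].
In Python, from station import sense, eyes, workorder, manip gives the robot as it stands.
- The arm moves only by the shell command python3 -m inch 'ROWS' [OPENING] [FORCE]. ROWS is JSON, a list of rows, each an object of numbers: "dx", "dy", "dz": the shift along the tool's x, y, z in cm; "wx", "wy", "wz": the turn, a rotation vector about the tool's x, y, z in degrees. In form: [{"dx": .., "dy": .., "dz": .., "wx": .., "wy": .., "wz": ..}, ...]. A call has 1 to 10 rows; each row shifts and turns the commanded pose from where the row before left it, along the tool's axes as they then stand; what a row does not reach is not made up. A row lasts 1/8 s, in which the tool goes at most 62.5 mm and 10.7 degrees, less where a joint would pass 70% of its speed; a pose out of reach is approached as far as the arm can. A call with a gripper value outside its range is refused whole. OPENING is the opening, from 0 (shut) to 1 (fully open), set as the call begins (- or left out, the last holds). The fingers move at their own pace and stop on an object; FORCE is the grip in N (left out, the last holds). Time passes only in rows, so rows that do not move let the fingers close. It gives the time, the measured TCP pose, the force, the opening and the grip force at its end, in the units of the state.
- sense(): the state, without advancing time (a new reading comes with each control period).
- eyes.snapshot(name): name is "scene" or "top" or "wrist"; returns the picture (480x640x3 uint8, red, green, blue); there is no depth.
- eyes.camera_params(name): a dict with "fx", "fy", "cx", "cy" (pixels), "rvec" (rotation vector, rad) and "tvec" (3), from world to camera coordinates, as OpenCV has them. Camera axes: x right, y down, z forward; pixel columns grow to the right and rows downward; lengths in m; the calibration is good to about 2 mm. The wrist camera is an equidistant fisheye: a pixel r from the principal point sees the ray r / f radians off the axis. A picture is of the moment at which its call begins: read the wrist's pose just before it. camera_params takes no time and is no camera call; for the wrist camera it gives the pose at the moment of the call.
- workorder.sign_off(): hands the job in; it is judged then, once.
The state is a dict: "t": time; "q": joint angles; "qd": joint speeds; "tau": joint torques, N m; "tcp_pos": TCP position; "tool_rot": TCP orientation; "force": force on the tool from outside, world axes, zero at the start; "ft_torque": the same for the moment, N m; "finger_gap": opening from 0.0 (shut) to 1.0 (fully open); "gripper_force": force on a finger pad.
Only numpy, scipy, OpenCV 4.12 (cv2) and the standard library are available. Lean on these libraries where they do the work, as an engineer would, in place of code of your own. Each camera call takes 0.05 s, during which the arm holds its last target. There are 200 camera calls.

### The job

The circlip pliers lying on the grey rest carry a snap ring on their tips: squeeze the handles fully to spread the ring, lift the pliers, and slide the ring level and gently down over the upright grooved shaft of the aluminium pump end until it is level with the groove, above the dark shoulder. Finish while holding it there: keep the handles fully squeezed so that the ring stays spread around the groove, carried by the gripper alone and not resting on the shoulder. Leave the other things on the bench where they are.

Things in the scene. Friction and masses are not known exactly. Their poses are not given: they have to be found in the camera images.
- pliers: loose external circlip pliers, about 140 g, 190 mm long with the ring, lying flat on the rest. Origin midway between the two black handles, on their underside; x along the pliers to the ring, z up. Handles straight, x = -50 to +30 mm, each 9 mm wide, 14 mm tall; pivot at x = 60 mm; steel jaws up to 10 mm tall run on to the ring at x = 120 mm
- grip (a point): midway between the handles, 7 mm above their underside: the place to squeeze, the fingers closing along y. There the handles measure 46 mm over their outsides at rest and 34 mm fully squeezed, when the outer faces are parallel. Axes as the pliers; the pliers' centre of mass is about 15 mm ahead (+x)
- ring_centre (a point): centre of the snap ring on the pliers' tips, 120 mm ahead of point grip at its height; axes as the pliers, z the ring's axis. Steel, 3 mm thick, 4 mm wide section. Opening fully spread: 34 mm along x, 36 mm along y; at rest about 24 mm along y, too tight for the shaft. It stays on the tips
- handle_left (a joint): turn of the left (+y) handle about the pivot: 0 at rest (sprung open), 0.10 rad or a little more fully squeezed against its stop. The two springs need about 8 N on each handle at the grip to reach the stop
- handle_right (a joint): the same for the right (-y) handle: 0 at rest, 0.10 rad fully squeezed
- rest: fixed grey pliers rest: base plate 120 x 80 x 6 mm with two upright bars across it, 8 mm thick, tops 30 mm over the bench, at x = -36 and +38 mm, on which the pliers lie; between the bars is room for fingers. Origin on the bench below point grip at the start; x as the pliers' at the start
- pump_end: fixed aluminium pump end: block 90 x 90 x 30 mm, a 60 mm round boss to 42 mm height, a dark shoulder of 44 mm diameter to 54 mm, then the upright steel shaft, 28 mm diameter, groove at 62 to 66 mm, end at 95 mm; its last 9 mm taper to 18 mm diameter. Origin on the bench below the shaft's axis, z up
- groove (a point): on the shaft's axis at the middle of the groove (4 mm tall, 24 mm diameter, darker), 64 mm over the bench, 10 mm above the shoulder and 31 mm below the shaft's end; z up
- bearing: spare ball bearing, steel ring, 42 mm outside, 20 mm bore, 14 mm high, lying flat; a bystander. Origin at the centre of its underside
- plain_stub: plain steel dowel standing upright, 22 mm diameter, 70 mm high, without groove or housing; a bystander. Origin at the centre of its underside
- screwdriver: black-handled screwdriver, 190 mm long, lying along its own x; a bystander
- solvent: amber bottle with white cap, 72 mm diameter, 150 mm high; a bystander. Origin at the centre of its underside
- beaker: glass beaker, 68 mm diameter, 85 mm high; a bystander. Origin at the centre of its underside
- jar: white jar, 60 mm diameter, 80 mm high; a bystander. Origin at the centre of its underside
- vial_box: low divided cardboard box, 90 x 130 x 35 mm; a bystander. Origin at the centre of its underside
- parts_tray: low white tray, 110 x 150 x 28 mm; a bystander. Origin at the centre of its underside
Not all that is in view belongs to the job. There is more than one size of the pliers; the job needs the larger. What is shaped like the pump_end but yellow is not meant.

How it is judged:
On the way, in this order (a step that is already met when the one before it is completed fails the run):
1. the pliers are lifted off the rest, handles squeezed, ring spread (height (world z) of ring_centre above 0.075 m and value of joint each of handle_left, handle_right above 0.08 rad and contact force between the fingers and pliers above 5 N), for 0.1 s.
2. the spread ring is around the shaft, below its end (z of ring_centre in the frame of groove between -0.01 and 0.024 m and horizontal distance between ring_centre and groove below 0.007 m and value of joint each of handle_left, handle_right above 0.08 rad), for 0.05 s.
At the end, for the whole second after the job is handed in: The ring is around the shaft at the groove (its centre within 4 mm of the groove's height and 5 mm of the axis, ring level within 0.12 rad), both handles squeezed beyond 0.08 rad by the gripper (over 5 N), pressing on the pump end with less than 8 N, clear of the rest and still (z of ring_centre in the frame of groove between -0.004 and 0.004 m and horizontal distance between ring_centre and groove below 0.005 m and angle between ring_centre's own z axis and vertical below 0.12 rad and value of joint each of handle_left, handle_right above 0.08 rad and contact force between the fingers and pliers above 5 N and contact force between pliers and rest below 0.1 N and contact force between pliers and pump_end below 8 N and linear speed of pliers below 0.02 m/s); the arm keeps its last pose, push and grip.
It fails at once if the pliers or ring are rammed against the pump end (over 40 N) (contact force between pliers and pump_end above 40 N).
It fails at once if a bystander is moved by more than 30 mm (distance of any of bearing, plain_stub, screwdriver, solvent, beaker, jar, vial_box, parts_tray from where it was at the start of the episode above 0.03 m).
It also fails if it takes over 45 s, if anything falls off the work surface, if the arm or the gripper's body presses on something with over 40 N, if the wrist force passes 120 N, or if a joint passes its speed limit or range.

## Working session

There is one attempt and no reset: what is moved stays moved. The work goes in short steps, Python scripts to look and compute and a shell command to move; the robot and the scene stay as the last step left them, time stands still between calls to the robot, and variables do not carry over. Pictures are saved under pics/ and viewed, at most 10 in all, crops included, and the job is handed in when it is done.

```bash
mkdir -p pics; cat > h.py <<'E'
import numpy as np,cv2
from station import sense,eyes,workorder,manip
from scipy.spatial.transform import Rotation as R
def ray(cam,u,v,p=None):
    p=p or eyes.camera_params(cam); M=R.from_rotvec(np.ravel(p['rvec'])).as_matrix(); t=np.ravel(p['tvec'])
    x,y=(u-p['cx'])/p['fx'],(v-p['cy'])/p['fy']
    if cam=='wrist':
        r=np.hypot(x,y); s=np.sin(r)/r if r>1e-9 else 1; d=np.array([x*s,y*s,np.cos(r)])
    else: d=np.array([x,y,1.])
    return -M.T@t, M.T@d
def at(cam,u,v,z,p=None):
    o,d=ray(cam,u,v,p); return o+d*(z-o[2])/d[2]
def proj(cam,P,p=None):
    p=p or eyes.camera_params(cam); M=R.from_rotvec(np.ravel(p['rvec'])).as_matrix(); c=M@np.array(P)+np.ravel(p['tvec'])
    if cam=='wrist':
        th=np.arctan2(np.hypot(c[0],c[1]),c[2]); k=th/np.hypot(c[0],c[1])
    else: k=1/c[2]
    return p['cx']+p['fx']*c[0]*k, p['cy']+p['fy']*c[1]*k
def save(cam,name,crop=None,s=1):
    im=eyes.snapshot(cam)[:,:,::-1]
    np.save('pics/'+name+'.npy',im)
    if crop: im=im[crop[1]:crop[3],crop[0]:crop[2]]
    cv2.imwrite('pics/'+name+'.png',cv2.resize(im,None,fx=s,fy=s,interpolation=cv2.INTER_CUBIC))
E
python3 - <<'E'
from h import *
save('top','t1');save('scene','s1')
s=sense();print(s['tcp_pos'],s['tool_rot'],s['finger_gap'],s['t'])
for c in('top','scene'):
  p=eyes.camera_params(c);print(c,p['fx'],p['cx'],p['cy'],ray(c,320,240))
E
```

```text
[0.23719968 0.57768862 0.30302647] [ 1.93659366e-01  9.81068337e-01 -9.20925473e-04 -3.45806713e-04] 1.0050756439193775 0.1
top 511.162324628256 321.10472687791497 240.19708865600168 (array([0.40038152, 0.03953958, 1.24113527]), array([ 0.17520243,  0.00482208, -0.98452307]))
scene 573.1327050704015 315.20792147107807 243.34289907410655 (array([ 1.69014769, -0.13187157,  0.93712395]), array([-0.78425409,  0.14172339, -0.60412244]))
```

View pics/t1.png

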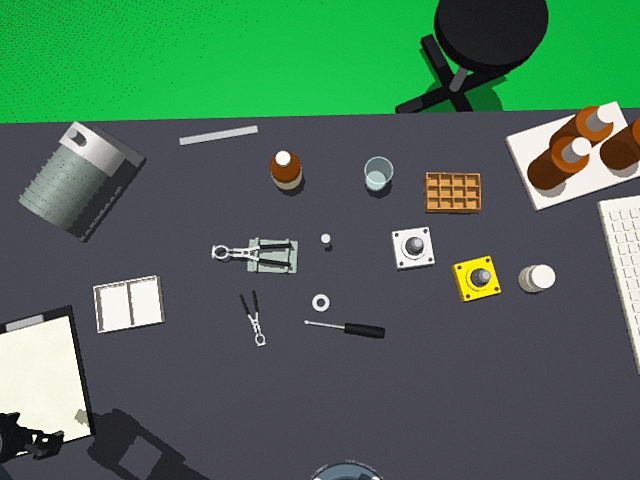

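View pics/s1.png

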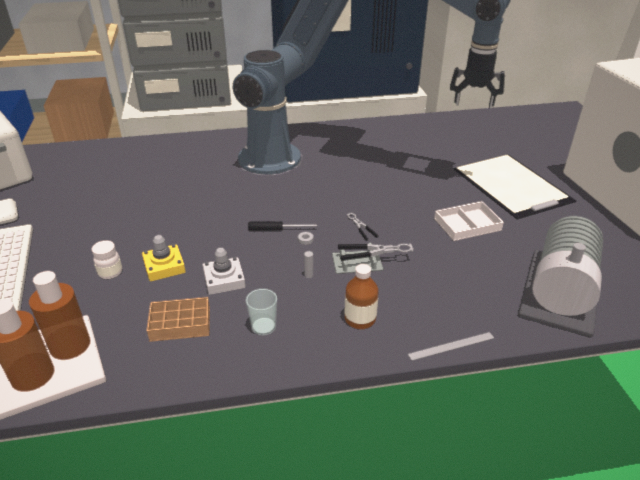

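Candidates in the top view: pliers at (255,255) on the grey rest (larger) and small pliers at (255,318); pump ends are white/aluminium at (413,247) and yellow at (477,278). I choose the pliers on the rest and the aluminium pump end. The scene view agrees. I'll check with a close crop.

```bash
python3 - <<'E'
import cv2,numpy as np
im=np.load('pics/t1.npy')
a=cv2.resize(im[225:285,205:305],None,fx=8,fy=8,interpolation=cv2.INTER_CUBIC)[:470]
b=cv2.resize(im[220:275,385:440],None,fx=5,fy=5,interpolation=cv2.INTER_CUBIC)
cv2.imwrite('pics/c1.png',cv2.resize(im[225:285,205:305],None,fx=8,fy=8,interpolation=cv2.INTER_CUBIC))
E
```

```text
(no output)
```

View pics/c1.png

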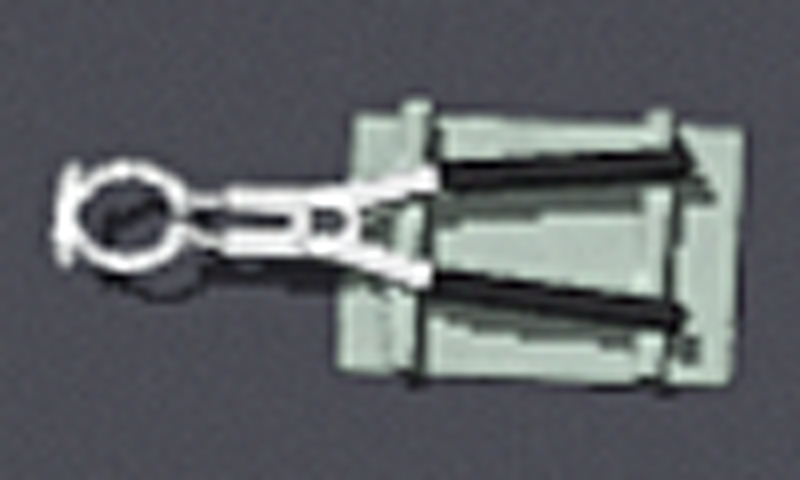

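The crop shows the large pliers: ring centre (220.9,251.5), handle tail ends mid (290,254.4), front ends mid (259.6,253.2), on the grey rest with two bars.

```bash
python3 - <<'E'
from h import *
r=at('top',220.9,251.4,.037);b=at('top',290.0,254.4,.044);f=at('top',259.6,253.1,.044)
print('ring',r,'back',b,'front',f,'r-b len(.17)',np.linalg.norm((r-b)[:2]),'f-b(.08)',np.linalg.norm((f-b)[:2]))
d=(r-b)[:2];print('yaw',np.degrees(np.arctan2(d[1],d[0])))
d/=np.linalg.norm(d);print('grip via ring',r[:2]-.12*d)
# rest plate corners z=.006
c=[at('top',205+x/8-.45,225+y/8-.45,.006)[:2] for x,y in((355,112),(745,127),(735,385),(338,372))]
print(np.round(c,4),np.mean(c,0));e=c[0]+c[3]-c[1]-c[2];print(np.degrees(np.arctan2(e[1],e[0])))
print('shaft',at('top',417,243,.095))
s=sense();print(R.from_quat(s['tool_rot']).as_matrix().round(3),s['tcp_pos'])
im=np.load('pics/t1.npy')
cv2.imwrite('pics/c2.png',cv2.resize(im[215:275,380:510],None,fx=6,fy=6,interpolation=cv2.INTER_CUBIC))
E
```

```text
ring [0.5928414  0.28251025 0.037     ] back [0.58053837 0.11721678 0.044     ] front [0.58540581 0.18923532 0.044     ] r-b len(.17) 0.16575070802046515 f-b(.08) 0.07218284321752773
yaw 85.7432452768161
grip via ring [0.58393427 0.16284128]
[[0.6281 0.2202]
 [0.6205 0.1004]
 [0.541  0.1047]
 [0.5479 0.2252]] [0.58437764 0.16260638]
86.5492561100811
shaft [ 0.59201633 -0.17502371  0.095     ]
[[-0.925  0.38  -0.001]
 [ 0.38   0.925 -0.002]
 [ 0.    -0.002 -1.   ]] [0.23719968 0.57768862 0.30302647]
```

View pics/c2.png

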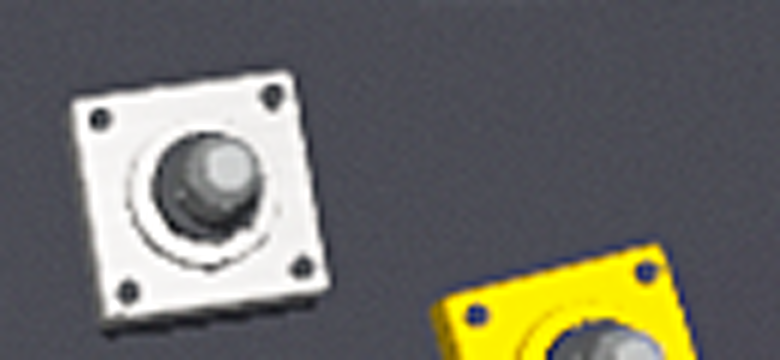

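The crop shows the aluminium pump end with its shaft top at (418.3,242) and the yellow one at lower right, not meant. Now I'll compute the moves.

```bash
cat >> h.py <<'E'
def delta(P,yaw):
    s=sense();M=R.from_quat(s['tool_rot']); y=np.radians(yaw)
    T=np.array([[np.cos(y),np.sin(y),0],[np.sin(y),-np.cos(y),0],[0,0,-1]])
    print('t',round(s['t'],2),'tcp',np.round(s['tcp_pos'],4),'shift cm (tool)',np.round(100*M.inv().apply(np.array(P)-s['tcp_pos']),2),'turn deg',np.round(np.degrees((M.inv()*R.from_matrix(T)).as_rotvec()),2),'F',np.round(s['force'],1),'gap',round(s['finger_gap'],3),'gf',np.round(s['gripper_force'],1))
E
python3 - <<'E'
from h import *
print('shaft',at('top',418.4,242.1,.095))
c=[at('top',380+x/6-.4,215+y/6-.4,.03)[:2] for x,y in((72,100),(290,72),(328,288),(104,314))]
print(np.round(c,4),np.mean(c,0))
print('bottle',at('top',287,180,0.04),'beaker',at('top',378,182,0.0),'stub',at('top',325.5,238,.07))
delta([.584,.1627,.25],86.2)
E
```

```text
shaft [ 0.59401169 -0.17831683  0.095     ]
[[ 0.6331 -0.1276]
 [ 0.6424 -0.2158]
 [ 0.5545 -0.2256]
 [ 0.5463 -0.1362]] [ 0.59405522 -0.17632742]
bottle [0.76467865 0.12246798 0.04      ] beaker [ 0.76578281 -0.1036036   0.        ] stub [0.61320762 0.03236334 0.07      ]
t 0.1 tcp [0.2372 0.5777 0.303 ] shift cm (tool) [-47.85 -25.2    5.34] turn deg [-1.100e-01  5.000e-02  7.147e+01] F [-0.3 -0.1 -0.2] gap 1.005 gf 0.0
```

```bash
python3 -m inch '[{"dx":-4.78,"dy":-2.52,"dz":0.5},{"dx":-4.78,"dy":-2.52,"dz":0.5},{"dx":-4.78,"dy":-2.52,"dz":0.5},{"dx":-4.78,"dy":-2.52,"dz":0.5},{"dx":-4.78,"dy":-2.52,"dz":0.5},{"dx":-4.78,"dy":-2.52,"dz":0.5},{"dx":-4.78,"dy":-2.52,"dz":0.5},{"dx":-4.78,"dy":-2.52,"dz":0.5},{"dx":-4.78,"dy":-2.52,"dz":0.5},{"dx":-4.78,"dy":-2.52,"dz":0.5}]' 1 50
python3 -m inch '[{"wz":10.2},{"wz":10.2},{"wz":10.2},{"wz":10.2},{"wz":10.2},{"wz":10.2},{"wz":10.2},{"dz":0}]'
python3 -c "
from h import *
delta([.584,.1627,.25],86.2)
save('wrist','w1')
p=eyes.camera_params('wrist')
for P in ([.584,.1627,.037],[.592,.2825,.037],[.594,-.178,.095],[.594,-.178,.064]): print(P,proj('wrist',P,p))"
```

```text
t 0.1 tcp [0.2372 0.5777 0.303 ] shift cm (tool) [-47.85 -25.2    5.34] turn deg [-1.100e-01  5.000e-02  7.147e+01] F [-0.3 -0.1 -0.2] gap 1.005 gf 0.0
[0.584, 0.1627, 0.037] (np.float64(171.02630491357635), np.float64(494.1257881385118))
[0.592, 0.2825, 0.037] (np.float64(232.31383985219432), np.float64(491.1923939455352))
[0.594, -0.178, 0.095] (np.float64(50.78250181507934), np.float64(515.7834784439117))
[0.594, -0.178, 0.064] (np.float64(56.57826239894604), np.float64(505.5578061611214))invalid input at $[0]: expected keys dx, dy, dz, wx, wy, wz
invalid input at $[0]: expected keys dx, dy, dz, wx, wy, wz
```

View pics/w1.png

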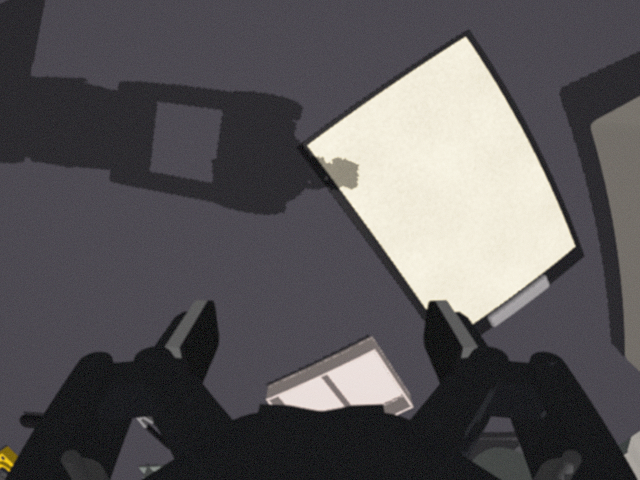

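The move was refused because all keys are needed; the wrist view only shows the bench at the start, with the clipboard at (440,180) and no target in sight. Retrying.

```bash
python3 -m inch '[{"dx":-4.78,"dy":-2.52,"dz":0.5,"wx":0,"wy":0,"wz":0},{"dx":-4.78,"dy":-2.52,"dz":0.5,"wx":0,"wy":0,"wz":0},{"dx":-4.78,"dy":-2.52,"dz":0.5,"wx":0,"wy":0,"wz":0},{"dx":-4.78,"dy":-2.52,"dz":0.5,"wx":0,"wy":0,"wz":0},{"dx":-4.78,"dy":-2.52,"dz":0.5,"wx":0,"wy":0,"wz":0},{"dx":-4.78,"dy":-2.52,"dz":0.5,"wx":0,"wy":0,"wz":0},{"dx":-4.78,"dy":-2.52,"dz":0.5,"wx":0,"wy":0,"wz":0},{"dx":-4.78,"dy":-2.52,"dz":0.5,"wx":0,"wy":0,"wz":0},{"dx":-4.78,"dy":-2.52,"dz":0.5,"wx":0,"wy":0,"wz":0},{"dx":-4.78,"dy":-2.52,"dz":0.5,"wx":0,"wy":0,"wz":0}]' 1 50
python3 -m inch '[{"dx":0,"dy":0,"dz":0,"wx":0,"wy":0,"wz":10.2},{"dx":0,"dy":0,"dz":0,"wx":0,"wy":0,"wz":10.2},{"dx":0,"dy":0,"dz":0,"wx":0,"wy":0,"wz":10.2},{"dx":0,"dy":0,"dz":0,"wx":0,"wy":0,"wz":10.2},{"dx":0,"dy":0,"dz":0,"wx":0,"wy":0,"wz":10.2},{"dx":0,"dy":0,"dz":0,"wx":0,"wy":0,"wz":10.2},{"dx":0,"dy":0,"dz":0,"wx":0,"wy":0,"wz":10.2},{"dx":0,"dy":0,"dz":0,"wx":0,"wy":0,"wz":0}]'
python3 -c "
from h import *
delta([.584,.1627,.25],86.2)
save('wrist','w2')
p=eyes.camera_params('wrist')
for P in ([.584,.1627,.037],[.592,.2825,.037],[.594,-.178,.095],[.594,-.178,.064]): print(P,proj('wrist',P,p))"
```

```text
t: 1.4
tcp_pos: [0.5847, 0.1619, 0.2535]
tool_rot: [0.194, 0.981, 0.0, -0.0]
force: [0.4, 0.9, 0.6]
finger_gap: 0.998
gripper_force: 0.0
t: 2.4
tcp_pos: [0.5837, 0.1634, 0.2536]
tool_rot: [0.729, 0.684, -0.0, -0.0]
force: [-0.3, 0.5, 0.5]
finger_gap: 0.996
gripper_force: 0.0
t 2.4 tcp [0.5837 0.1634 0.2536] shift cm (tool) [-0.06  0.04  0.36] turn deg [-0.04  0.01  0.19] F [-0.3  0.5  0.5] gap 0.996 gf 0.0
[0.584, 0.1627, 0.037] (np.float64(323.1179459760583), np.float64(222.26605108131432))
[0.592, 0.2825, 0.037] (np.float64(324.026747138123), np.float64(69.36226663450094))
[0.594, -0.178, 0.095] (np.float64(349.16920982675515), np.float64(522.2579305737053))
[0.594, -0.178, 0.064] (np.float64(347.91810367395374), np.float64(501.71762474291234))
```

View pics/w2.png

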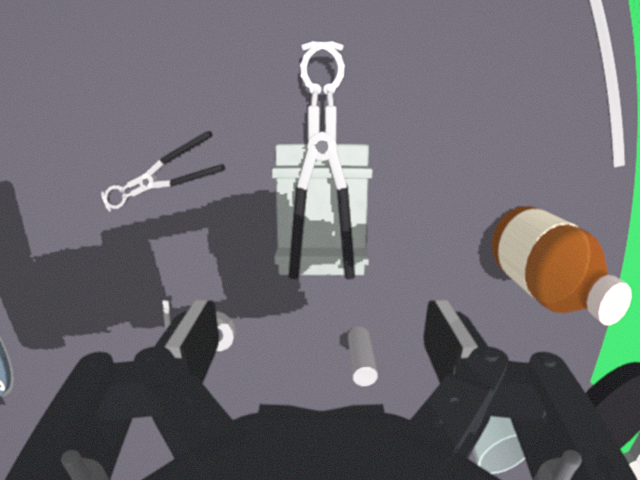

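The wrist view shows the ring at (322,69) and the handles centred at (322.5,222), within 2 px of the prediction. The bottle and stub are clear. Descending and closing.

```bash
python3 -m inch '[{"dx":-0.06,"dy":0.04,"dz":4,"wx":0,"wy":0,"wz":0.2},{"dx":0,"dy":0,"dz":4,"wx":0,"wy":0,"wz":0},{"dx":0,"dy":0,"dz":3,"wx":0,"wy":0,"wz":0},{"dx":0,"dy":0,"dz":2.5,"wx":0,"wy":0,"wz":0},{"dx":0,"dy":0,"dz":1.8,"wx":0,"wy":0,"wz":0},{"dx":0,"dy":0,"dz":1.1,"wx":0,"wy":0,"wz":0},{"dx":0,"dy":0,"dz":0,"wx":0,"wy":0,"wz":0}]' 1 50
python3 -m inch '[{"dx":0,"dy":0,"dz":0,"wx":0,"wy":0,"wz":0},{"dx":0,"dy":0,"dz":0,"wx":0,"wy":0,"wz":0},{"dx":0,"dy":0,"dz":0,"wx":0,"wy":0,"wz":0},{"dx":0,"dy":0,"dz":0,"wx":0,"wy":0,"wz":0},{"dx":0,"dy":0,"dz":0,"wx":0,"wy":0,"wz":0},{"dx":0,"dy":0,"dz":0,"wx":0,"wy":0,"wz":0},{"dx":0,"dy":0,"dz":0,"wx":0,"wy":0,"wz":0},{"dx":0,"dy":0,"dz":0,"wx":0,"wy":0,"wz":0}]' 0 50
```

```text
t: 3.32
tcp_pos: [0.584, 0.1627, 0.0894]
tool_rot: [0.731, 0.683, -0.0, -0.0]
force: [0.0, 0.1, 0.2]
finger_gap: 0.998
gripper_force: 0.0
t: 4.32
tcp_pos: [0.5856, 0.1627, 0.0923]
tool_rot: [0.731, 0.683, 0.002, 0.001]
force: [-0.3, -0.6, 8.9]
finger_gap: 0.365
gripper_force: 50.2
```

```bash
python3 -m inch '[{"dx":0,"dy":0,"dz":-0.5,"wx":0,"wy":0,"wz":0},{"dx":0,"dy":0,"dz":-1,"wx":0,"wy":0,"wz":0},{"dx":0,"dy":0,"dz":-1.5,"wx":0,"wy":0,"wz":0},{"dx":0,"dy":0,"dz":-2,"wx":0,"wy":0,"wz":0},{"dx":0,"dy":0,"dz":-2.5,"wx":0,"wy":0,"wz":0},{"dx":0,"dy":0,"dz":-2.5,"wx":0,"wy":0,"wz":0},{"dx":0,"dy":0,"dz":-1,"wx":0,"wy":0,"wz":0},{"dx":0,"dy":0,"dz":0,"wx":0,"wy":0,"wz":0}]'
python3 -c "
from h import *
s=sense();p=eyes.camera_params('wrist')
save('wrist','w3',(220,0,420,300),2)
delta([.472,-.178,.2],0)
M=R.from_quat(s['tool_rot'])
for dz in (.05,.054,.058):
  for dx in (0,.12,.137): print(dz,dx,np.round(proj('wrist',s['tcp_pos']+M.apply([dx,0,dz]),p),1))
for dy in(-.018,.018):print('y',np.round(proj('wrist',s['tcp_pos']+M.apply([.12,dy,.054]),p),1))
"
```

```text
t: 5.32
tcp_pos: [0.5844, 0.1628, 0.2008]
tool_rot: [0.731, 0.682, 0.001, 0.001]
force: [-0.3, -0.2, -1.1]
finger_gap: 0.367
gripper_force: 49.6
t 5.38 tcp [0.5839 0.1627 0.1999] shift cm (tool) [-3.476e+01 -8.830e+00 -1.000e-02] turn deg [-1.000e-02  2.000e-02  8.607e+01] F [ 1.1  0.6 -1. ] gap 0.363 gf 49.6
0.05 0 [324.  334.1]
0.05 0.12 [324.6  -6.2]
0.05 0.137 [324.6 -50.1]
0.054 0 [323.9 328.6]
0.054 0.12 [324.5  -2.3]
0.054 0.137 [324.5 -45.2]
0.058 0 [323.8 323.5]
0.058 0.12 [324.4   1.5]
0.058 0.137 [324.4 -40.6]
y [270.5  -0.9]
y [378.5  -0.5]
```

View pics/w3.png

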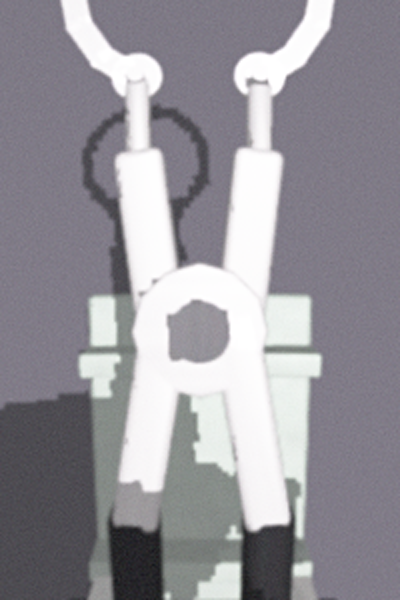

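Lifted with handles parallel and ring spread (lugs at crop (137,75),(259,75), midline ≈ u 319). Moving to above the shaft.

```bash
python3 -m inch '[{"dx":-1.5,"dy":-0.38,"dz":0,"wx":0,"wy":0,"wz":0},{"dx":-3.2,"dy":-0.81,"dz":0,"wx":0,"wy":0,"wz":0},{"dx":-4.2,"dy":-1.06,"dz":0,"wx":0,"wy":0,"wz":0},{"dx":-4.2,"dy":-1.06,"dz":0,"wx":0,"wy":0,"wz":0},{"dx":-4.2,"dy":-1.06,"dz":0,"wx":0,"wy":0,"wz":0},{"dx":-4.2,"dy":-1.06,"dz":0,"wx":0,"wy":0,"wz":0},{"dx":-4.2,"dy":-1.06,"dz":0,"wx":0,"wy":0,"wz":0},{"dx":-4.2,"dy":-1.06,"dz":0,"wx":0,"wy":0,"wz":0},{"dx":-3.2,"dy":-0.82,"dz":0,"wx":0,"wy":0,"wz":0},{"dx":-1.6,"dy":-0.4,"dz":0,"wx":0,"wy":0,"wz":0}]'
python3 -m inch '[{"dx":0,"dy":0,"dz":0,"wx":0,"wy":0,"wz":5},{"dx":0,"dy":0,"dz":0,"wx":0,"wy":0,"wz":10},{"dx":0,"dy":0,"dz":0,"wx":0,"wy":0,"wz":10},{"dx":0,"dy":0,"dz":0,"wx":0,"wy":0,"wz":10},{"dx":0,"dy":0,"dz":0,"wx":0,"wy":0,"wz":10},{"dx":0,"dy":0,"dz":0,"wx":0,"wy":0,"wz":10},{"dx":0,"dy":0,"dz":0,"wx":0,"wy":0,"wz":10},{"dx":0,"dy":0,"dz":0,"wx":0,"wy":0,"wz":10},{"dx":0,"dy":0,"dz":0,"wx":0,"wy":0,"wz":7},{"dx":0,"dy":0,"dz":0,"wx":0,"wy":0,"wz":4}]'
python3 -m inch '[{"dx":0,"dy":0,"dz":0,"wx":0,"wy":0,"wz":0},{"dx":0,"dy":0,"dz":0,"wx":0,"wy":0,"wz":0}]'
python3 -c "
from h import *
delta([.474,-.1775,.2],0)
s=sense();M=R.from_quat(s['tool_rot'])
save('top','t4');save('scene','s4')
for c in('top','scene'):
  for d in ([.12,0,.054],[.103,0,.054],[.137,0,.054],[.06,0,.054],[-.05,0,.054]): print(c,d,np.round(proj(c,s['tcp_pos']+M.apply(d)),1))
  print('shaft top',proj(c,[.594,-.1775,.095]),proj(c,[.594,-.1775,.054]))
a=cv2.imread('pics/t4.png')[205:280,370:470];b=cv2.imread('pics/s4.png')[205:305,170:270]
cv2.imwrite('pics/c4.png',np.vstack([cv2.resize(a,None,fx=4,fy=4,interpolation=cv2.INTER_CUBIC),cv2.resize(b[0:75],None,fx=4,fy=4,interpolation=cv2.INTER_CUBIC)]))
"
```

```text
t: 6.62
tcp_pos: [0.4715, -0.1792, 0.1992]
tool_rot: [0.732, 0.681, -0.0, -0.001]
force: [-0.5, -0.4, -0.9]
finger_gap: 0.359
gripper_force: 49.6
t: 7.88
tcp_pos: [0.4724, -0.1768, 0.1994]
tool_rot: [1.0, -0.0, -0.001, -0.001]
force: [0.4, 0.3, -0.6]
finger_gap: 0.366
gripper_force: 49.6
t: 8.12
tcp_pos: [0.4727, -0.1771, 0.1997]
tool_rot: [1.0, 0.001, -0.0, -0.0]
force: [0.6, 0.7, -0.5]
finger_gap: 0.361
gripper_force: 49.6
t 8.12 tcp [ 0.4727 -0.1771  0.1997] shift cm (tool) [ 0.13  0.04 -0.03] turn deg [-0.03  0.04  0.14] F [ 0.6  0.7 -0.5] gap 0.361 gf 49.6
top [0.12, 0, 0.054] [421.9 238.8]
top [0.103, 0, 0.054] [422.4 246.5]
top [0.137, 0, 0.054] [421.5 231.1]
top [0.06, 0, 0.054] [423.6 266.2]
top [-0.05, 0, 0.054] [426.8 317.8]
shaft top (np.float64(418.0408130930556), np.float64(242.11374114670943)) (np.float64(414.90498126301844), np.float64(245.0943635852621))
scene [0.12, 0, 0.054] [217.2 232.6]
scene [0.103, 0, 0.054] [216.9 228.3]
scene [0.137, 0, 0.054] [217.5 236.9]
scene [0.06, 0, 0.054] [216.2 218. ]
scene [-0.05, 0, 0.054] [214.6 193.7]
shaft top (np.float64(219.19768705165416), np.float64(250.038387239725)) (np.float64(220.980525795123), np.float64(263.3410227373188))
```

View pics/c4.png

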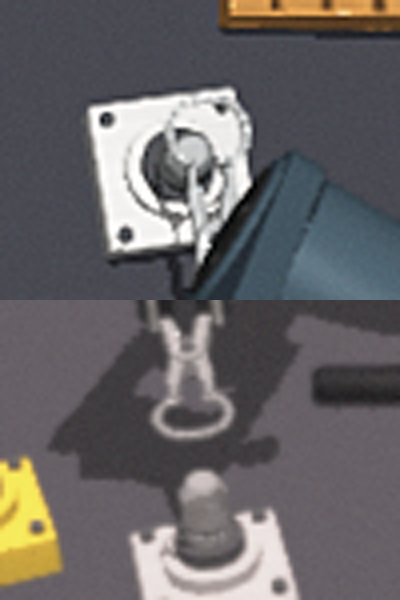

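The views show the ring level above the shaft, centre about (422,239) top and (218,233.5) scene, close to prediction. I'll lower it to just above the shaft end and compare directly.

```bash
python3 -m inch '[{"dx":0.13,"dy":0.04,"dz":0.8,"wx":0,"wy":0,"wz":0.1},{"dx":0,"dy":0,"dz":1.2,"wx":0,"wy":0,"wz":0},{"dx":0,"dy":0,"dz":1.2,"wx":0,"wy":0,"wz":0},{"dx":0,"dy":0,"dz":0.6,"wx":0,"wy":0,"wz":0},{"dx":0,"dy":0,"dz":0,"wx":0,"wy":0,"wz":0},{"dx":0,"dy":0,"dz":0,"wx":0,"wy":0,"wz":0}]'
python3 -c "
from h import *
delta([.474,-.1775,.162],0)
s=sense();M=R.from_quat(s['tool_rot'])
save('top','t5');save('scene','s5')
for c in('top','scene'):
  for d in ([.12,0,.0553],[.105,0,.0553],[.135,0,.0553],[.12,-.018,.0553],[.12,.018,.0553]): print(c,d,np.round(proj(c,s['tcp_pos']+M.apply(d)),1))
  print('shaft top',np.round(proj(c,[.594,-.1775,.095]),1),np.round(proj(c,[.594,-.1775,.054]),1))
a=cv2.imread('pics/t5.png')[215:265,390:450];b=cv2.imread('pics/s5.png')[220:280,190:250]
Z=lambda i:cv2.resize(i,None,fx=6.6,fy=10,interpolation=cv2.INTER_CUBIC)
a=cv2.resize(a,(480,400),interpolation=cv2.INTER_CUBIC)[:,:400];b=cv2.resize(b,(400,400),interpolation=cv2.INTER_CUBIC)
cv2.imwrite('pics/c5.png',np.hstack([a,b]))
"
```

```text
t: 8.98
tcp_pos: [0.4743, -0.1779, 0.162]
tool_rot: [1.0, -0.0, 0.0, 0.0]
force: [0.2, 0.2, -0.9]
finger_gap: 0.362
gripper_force: 49.6
t 8.97 tcp [ 0.4743 -0.1779  0.162 ] shift cm (tool) [-0.03 -0.04  0.  ] turn deg [ 0.01 -0.02 -0.03] F [ 0.2  0.2 -0.9] gap 0.362 gf 49.6
top [0.12, 0, 0.0553] [419.2 241.1]
top [0.105, 0, 0.0553] [419.6 247.6]
top [0.135, 0, 0.0553] [418.8 234.5]
top [0.12, -0.018, 0.0553] [411.2 241.2]
top [0.12, 0.018, 0.0553] [427.2 240.9]
shaft top [418.  242.1] [414.9 245.1]
scene [0.12, 0, 0.0553] [218.5 246.2]
scene [0.105, 0, 0.0553] [218.2 242.5]
scene [0.135, 0, 0.0553] [218.7 250.1]
scene [0.12, -0.018, 0.0553] [226.1 245.4]
scene [0.12, 0.018, 0.0553] [210.8 247.1]
shaft top [219.2 250. ] [221.  263.3]
```

View pics/c5.png

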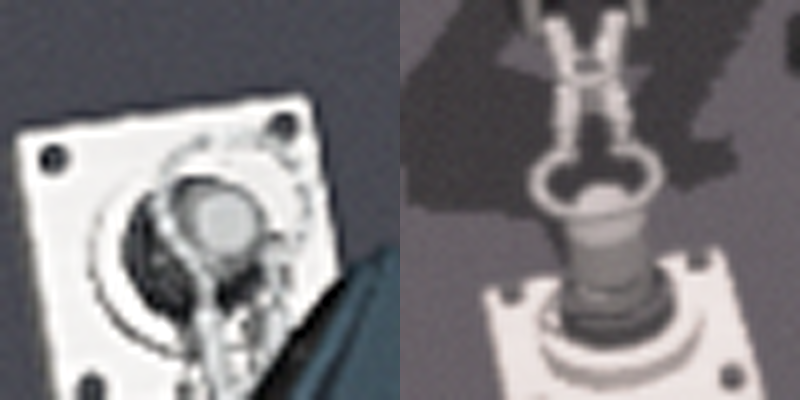

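Top view: shaft end (418.2,242.2), ring centre ≈ (419,240.4). Scene: ring (218.9,246.4), shaft end (219.6,250). They agree to about 1 mm, with the ring maybe 1 mm too far in +x. Descending gently.

```bash
python3 -m inch '[{"dx":-0.1,"dy":-0.04,"dz":0.2,"wx":0,"wy":0,"wz":0},{"dx":0,"dy":0,"dz":0.3,"wx":0,"wy":0,"wz":0},{"dx":0,"dy":0,"dz":0.3,"wx":0,"wy":0,"wz":0},{"dx":0,"dy":0,"dz":0.3,"wx":0,"wy":0,"wz":0},{"dx":0,"dy":0,"dz":0.3,"wx":0,"wy":0,"wz":0},{"dx":0,"dy":0,"dz":0.2,"wx":0,"wy":0,"wz":0},{"dx":0,"dy":0,"dz":0,"wx":0,"wy":0,"wz":0}]'
python3 -m inch '[{"dx":0,"dy":0,"dz":0.2,"wx":0,"wy":0,"wz":0},{"dx":0,"dy":0,"dz":0.2,"wx":0,"wy":0,"wz":0},{"dx":0,"dy":0,"dz":0.2,"wx":0,"wy":0,"wz":0},{"dx":0,"dy":0,"dz":0.2,"wx":0,"wy":0,"wz":0},{"dx":0,"dy":0,"dz":0,"wx":0,"wy":0,"wz":0}]'
```

```text
t: 9.95
tcp_pos: [0.4731, -0.1774, 0.1457]
tool_rot: [1.0, -0.0, -0.0, -0.0]
force: [0.2, -0.5, -1.2]
finger_gap: 0.362
gripper_force: 49.6
t: 10.58
tcp_pos: [0.4731, -0.1773, 0.1377]
tool_rot: [1.0, -0.0, -0.0, -0.0]
force: [-0.5, 0.6, -0.9]
finger_gap: 0.357
gripper_force: 49.6
```

```bash
python3 -m inch '[{"dx":0,"dy":0,"dz":0.2,"wx":0,"wy":0,"wz":0},{"dx":0,"dy":0,"dz":0.2,"wx":0,"wy":0,"wz":0},{"dx":0,"dy":0,"dz":0.2,"wx":0,"wy":0,"wz":0},{"dx":0,"dy":0,"dz":0.2,"wx":0,"wy":0,"wz":0},{"dx":0,"dy":0,"dz":0.2,"wx":0,"wy":0,"wz":0},{"dx":0,"dy":0,"dz":0.2,"wx":0,"wy":0,"wz":0},{"dx":0,"dy":0,"dz":0.2,"wx":0,"wy":0,"wz":0},{"dx":0,"dy":0,"dz":0.2,"wx":0,"wy":0,"wz":0},{"dx":0,"dy":0,"dz":0.15,"wx":0,"wy":0,"wz":0},{"dx":0,"dy":0,"dz":0,"wx":0,"wy":0,"wz":0}]'
python3 -c "
from h import *
delta([.473,-.1775,.1193],0)
s=sense();M=R.from_quat(s['tool_rot'])
save('top','t6');save('scene','s6')
for c in('top','scene'):
  for d in ([.12,0,.0553],[.141,0,.0553],[.12,-.022,.0553],[.12,.022,.0553]): print(c,d,np.round(proj(c,s['tcp_pos']+M.apply(d)),1))
  print('shaft top',np.round(proj(c,[.594,-.1775,.095]),1),np.round(proj(c,[.594,-.1775,.054]),1))
a=cv2.imread('pics/t6.png')[220:260,395:435];b=cv2.imread('pics/s6.png')[235:275,200:240]
Z=lambda i:cv2.resize(i,(400,400),interpolation=cv2.INTER_CUBIC)
cv2.imwrite('pics/c6.png',np.hstack([Z(a),Z(b)]))
"
```

```text
t: 11.82
tcp_pos: [0.4736, -0.1776, 0.1203]
tool_rot: [1.0, -0.0, 0.0, 0.0]
force: [-0.6, 0.4, -1.7]
finger_gap: 0.363
gripper_force: 49.6
t 11.82 tcp [ 0.4736 -0.1776  0.1203] shift cm (tool) [-0.06 -0.01  0.1 ] turn deg [ 0.02 -0.04 -0.05] F [-0.6  0.4 -1.7] gap 0.363 gf 49.6
top [0.12, 0, 0.0553] [415.9 244.5]
top [0.141, 0, 0.0553] [415.4 235.6]
top [0.12, -0.022, 0.0553] [406.4 244.7]
top [0.12, 0.022, 0.0553] [425.3 244.3]
shaft top [418.  242.1] [414.9 245.1]
scene [0.12, 0, 0.0553] [220.4 259.7]
scene [0.141, 0, 0.0553] [220.7 265.2]
scene [0.12, -0.022, 0.0553] [229.6 258.7]
scene [0.12, 0.022, 0.0553] [211.2 260.7]
shaft top [219.2 250. ] [221.  263.3]
```

View pics/c6.png

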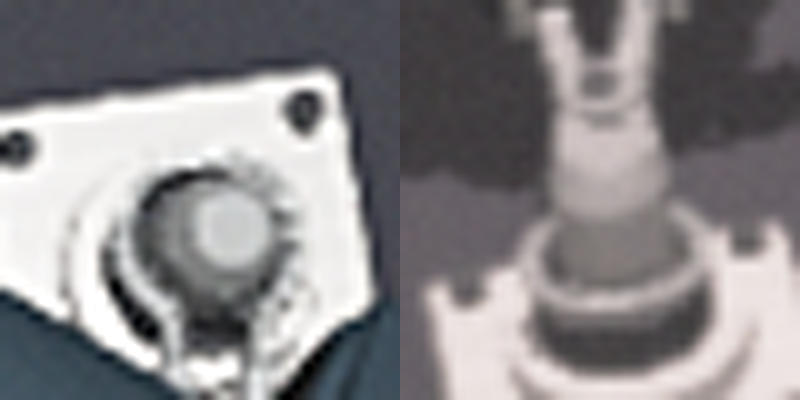

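Scene: ring around the shaft, centre ≈ (221.3,260.2), front lower edge v≈265.75 against 265.7 predicted. Top: ring left edge 406.5 against 406.4 predicted. There is no contact force. Lowering the last millimetre and handing in.

```bash
python3 -m inch '[{"dx":0,"dy":0,"dz":0.1,"wx":0,"wy":0,"wz":0},{"dx":0,"dy":0,"dz":0,"wx":0,"wy":0,"wz":0},{"dx":0,"dy":0,"dz":0,"wx":0,"wy":0,"wz":0},{"dx":0,"dy":0,"dz":0,"wx":0,"wy":0,"wz":0},{"dx":0,"dy":0,"dz":0,"wx":0,"wy":0,"wz":0}]' && python3 -c "
from h import *
s=sense();print(s['tcp_pos'],s['force'],s['gripper_force'],np.abs(s['qd']).max())
if abs(s['force'][2])<4: print(workorder.sign_off())"
```

```text
t: 12.55
tcp_pos: [0.4732, -0.1774, 0.1194]
tool_rot: [1.0, -0.0, 0.0, 0.0]
force: [0.7, 0.1, -1.1]
finger_gap: 0.36
gripper_force: 49.7
[ 0.47320207 -0.17742542  0.119425  ] [ 0.69073241  0.12725108 -1.13103564] 49.651676416397095 0.002966454337230779
the job is handed in; nothing more can be done
None
```

I handed the job in at about 12.6 s: the gripper holds the spread ring level around the groove (ring centre about 64 mm up by my estimate), with no measurable contact with the pump end. The sign-off returned no verdict.

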